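Roll the dark rung blank onto the marking line

ROBOT

A 7-joint arm with a two-finger parallel gripper is mounted at the origin on the work surface. World frame = base frame: x ahead of the robot, y to its left, z up, the work surface at z = 0. Lengths are in m, angles in rad, forces in N, time in s.
With the tool pointing down it reaches from about 0.425 to 0.925 m from the base axis. Payload 6.8 kg.
Tool frame: the origin (TCP) lies at the centre of the arm's flange, where the gripper is bolted on; the fingertips stand 173 mm ahead of it and the grasp point (between the pads) lies 155 mm ahead of it (r.hold_point_z is the distance from the TCP to the grasp point, in m); z points along the fingers, x is the direction in which the jaws open and shut, and the axes are right-handed (so a half turn about z gives the same grasp; the last joint's range is limited). The gripper opens to 85 mm and grips with 20 to 120 N. Pads are 22 mm wide; open, the fingers measure 114 mm over their backs; the gripper's body (76 mm by 85 mm) begins 54 mm behind the grasp point. The pads swing forward as they close: fully open they stand 13 mm farther back than shut.
Start: joints at [1.237, 0.477, 0.022, 1.555, -0.011, 1.109, -0.083], TCP at [0.151, -0.658, 0.405] pointing down, gripper open.
Joint ranges: [-2.96, 2.96], [-0.34, 2.1], [-1.41, 1.46], [0.24, 2.44], [-1.37, 4.51], [0.17, 1.92], [-2.96, 2.96]. Speed limits (rad/s): [2.39, 2.39, 3.14, 3.14, 3.14, 3.14, 3.14].

INTERFACE

Orientations are given as a rotation vector (axis times angle).
In Python, from bench import r gives the robot as it stands.
- The arm moves only by the tool apply_moves, never from a script. Its arguments are lists of equal length, an entry for each row: "dp": the shift along the tool's x, y, z scaled (see below), a list of three; "twist": the turn, a rotation vector about the tool's x, y, z scaled (see below), a list of three; "jaw": the closure in counts, from 0 (fully open) to 255 (shut). In form: {"dp": [[x, y, z], ...], "twist": [[rx, ry, rz], ...], "jaw": [jaw, ...]}. A call has 1 to 20 rows; each row shifts and turns the pose as measured when the row begins, along the tool's axes as they then stand; what a row does not reach is not made up. The controller multiplies each number of a shift by 12 cm and each number of a turn by 120 degrees. A row lasts 1/10 s, in which the tool goes at most 50 mm and 8.59 degrees, less where a joint would pass 70% of its speed; a pose out of reach is approached as far as the arm can. A call with a number of a shift or a turn outside -1 to 1 is refused whole. A call with a gripper value outside its range is refused whole. The fingers move at their own pace and stop on an object; "grip_force" is the grip in N (left out, the last holds). Time passes only in rows, so rows that do not move let the fingers close. It gives the time, the measured TCP pose, the force and the opening at its end, in the units of the state.
- r.get_obs(): the state, without advancing time (a new reading comes with each control period).
- r.grab_frame(name): name is "scene" or "top" or "wrist"; returns a dict with "color" (400x640x3 uint8, red, green, blue), "z_map" (400x640 float32, m along the optical axis (not along the pixel's ray), 0 where there is no reading), "intrinsics" (3x3 intrinsics, pixels), "R" (3x3) and "t" (3): a world point X has camera coordinates R X + t; the wrist camera has in their place "hand_eye" (4x4, takes a point from camera to tool coordinates, whose origin is the TCP and whose axes are the tool frame's). Camera axes: x right, y down, z forward; pixel columns grow to the right and rows downward; lengths in m; the calibration is good to about 2 mm. The wrist camera is an equidistant fisheye: a pixel r from the principal point sees the ray r / f radians off the axis. A picture is of the moment at which its call begins: read the wrist's pose just before it.
- r.hand_in(): hands the job in, once; it reports no verdict.
The state is a dict: "clock": time; "joints": joint angles; "qvel": joint speeds; "tau": joint torques, N m; "tcp_pos": TCP position; "orientation": TCP orientation; "contact_force": force on the tool from outside, world axes, zero at the start; "moment": the same for the moment, N m; "grip_width": finger opening in m.
Only numpy, scipy, OpenCV 4.12 (cv2) and the standard library are available. Lean on these libraries where they do the work, as an engineer would, in place of code of your own. Each camera call takes 0.05 s, during which the arm holds its last target.

TASK

With a fingertip on top of the dark walnut dowel, push its top sideways to roll it across the white marking-out board, in several strokes if need be, until it lies centred along the red line, ready for its hole positions to be marked. Work only on the upper half of the dowel, do not pinch it or lift it off the board, and leave the pale dowel and the other things where they are; finish with the dowel lying still.

Things in the scene. Friction and masses are not known exactly. Their poses are not given: they have to be found in the camera images.
- board: White-faced chipboard marking-out board, fixed to the bench, 340 mm (its x) by 460 mm (its y), 18 mm thick; origin at the centre of its underside, z up. Along each end (y = +-215 to +-230 mm) a wooden stop strip stands 10 mm above the white face. A red line 4 mm wide runs its whole x length at y = 0, crossed by three thin pencil ticks 70 mm long
- line (a point): Midpoint of the red line, on the white face (18 mm above the bench); its x axis runs along the line, its z axis up. The two dowels start on opposite sides of the line, either one on either side, 95 to 145 mm from it, and parallel with it to within 0.02 rad
- dark_dowel: Dark walnut dowel, 40 mm diameter, 170 mm long, about 0.14 kg, lying on its side; origin at the middle of its axis (20 mm above the white face), x axis along it; y and z turn as it rolls. A fingertip resting on its top (5 N is enough) and moved slowly sideways rolls it half as far as the finger goes; left alone it stops within a few mm. A finger pushed in behind the top wedges it
- dark_dowel_end_a (a point): Centre of the dark dowel's end face at its own x = -85 mm
- dark_dowel_end_b (a point): Centre of the dark dowel's end face at its own x = +85 mm
- pale_dowel: Pale beech dowel of the same size (40 x 170 mm), origin at the middle of its axis; not to be disturbed
- egg_cup: Turned pale wooden egg in a cup, one piece, 45 mm diameter, 69 mm tall, standing on the board's far edge strip; origin at the centre of its underside
- offcut: Pine offcut 42 x 70 x 26 mm lying on the board's far edge strip; origin at the centre of its underside
- pencil: Flat red carpenter's pencil 15 mm wide, 8 mm thick, about 160 mm long, lying on the board's near edge strip; origin under the middle of its red part
- brush: Flat paint brush with wooden handle, about 210 mm long, 16 mm thick, lying on the bench right of the board; origin under its ferrule
- glue_bottle: Yellow glue bottle, 60 mm diameter, 178 mm tall, standing on the bench left of the board; origin at the centre of its underside
Not all that is in view belongs to the job. There is more than one size of the dark_dowel; the one meant has the size given above.

How it is judged:
By the outcome, as a careful person would: the job done as asked, in the order asked, and still so for the second after the job is handed in, with the robot touching nothing.
It also fails if it takes over 59 s, if anything falls off the work surface, if the arm or the gripper's body presses on something with over 40 N, if the wrist force passes 120 N, or if a joint passes its speed limit or range.

## Working session

There is one attempt and no reset: what is moved stays moved. The work goes in short steps, Python scripts to look and compute and a tool call to move; the robot and the scene stay as the last step left them, time stands still between calls to the robot, and variables do not carry over. Pictures are saved under pics/ and viewed, and the job is handed in when it is done.

Besides the shell and the picture viewer there is one more tool, called as name(argument=value, ...) on one line, values as JSON. apply_moves: Moves the arm, as the interface text tells. Shifts and turns lie within -1 to 1; 1 stands for 12 cm of shift or 120 degrees of turn. Its arguments: {"type":"object","properties":{"dp":{"type":"array"},"twist":{"type":"array"},"jaw":{"type":"array"},"grip_force":{"type":"number"}},"required":["dp","twist","jaw"]}

```bash
mkdir -p pics; ls; python3 - <<'E'
from bench import r
import cv2,numpy as np
s=r.get_obs();print(s)
for n in("scene","top"):
    f=r.grab_frame(n);cv2.imwrite(f"pics/{n}0.png",f["color"][:,:,::-1]);np.savez(f"{n}0.npz",**f)
    print(f["intrinsics"],f["R"],f["t"])
print(r.get_obs()["clock"])
E
```

```text
pics
{'clock': 0.0, 'joints': array([ 1.23686806,  0.47779978,  0.02234552,  1.55644505, -0.01150793,
        1.10928185, -0.08307209]), 'qvel': array([-0.00035493,  0.00081127, -0.0005058 , -0.00037375,  0.00046046,
       -0.0006778 , -0.00171438]), 'tau': array([-1.63935107e-03, -5.96456265e+01,  1.60741836e+00, -2.81199056e+01,
        1.24703109e-02,  9.26051434e-03,  1.25069900e-05]), 'tcp_pos': array([ 0.15108782, -0.65759509,  0.40372845]), 'orientation': array([-2.45683570e+00,  1.95630927e+00,  2.33939627e-03]), 'contact_force': array([ 0.80946192,  0.16158031, -0.01719143]), 'moment': array([-0.00736564,  0.0231307 ,  0.00502686]), 'grip_width': 0.08541618284071016}
[[480.48695242   0.         321.74025842]
 [  0.         480.48695242 194.91702961]
 [  0.           0.           1.        ]] [[ 0.53319002  0.84591174  0.01190507]
 [ 0.57983198 -0.35515668 -0.73325207]
 [-0.61603837  0.39786562 -0.67985268]] [-0.25967355 -0.25968859  1.71600004]
[[445.05532166   0.         321.42979623]
 [  0.         445.05532166 204.01370781]
 [  0.           0.           1.        ]] [[ 0.01822986 -0.99951217 -0.02535922]
 [-0.99921373 -0.01731955 -0.03566459]
 [ 0.03520799  0.02598944 -0.99904201]] [-2.69206075e-04  5.00356589e-01  1.16246387e+00]
0.1
```

View pics/top0.png

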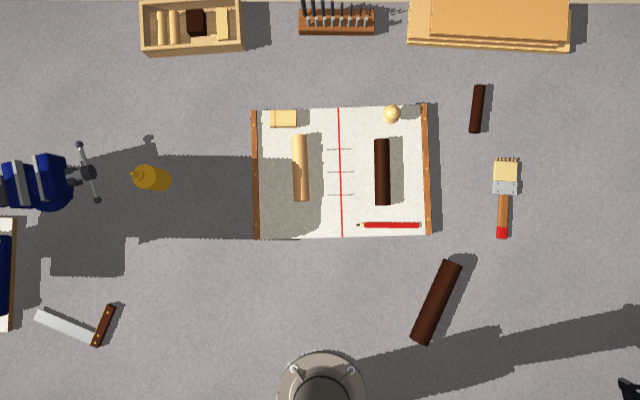

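View pics/scene0.png

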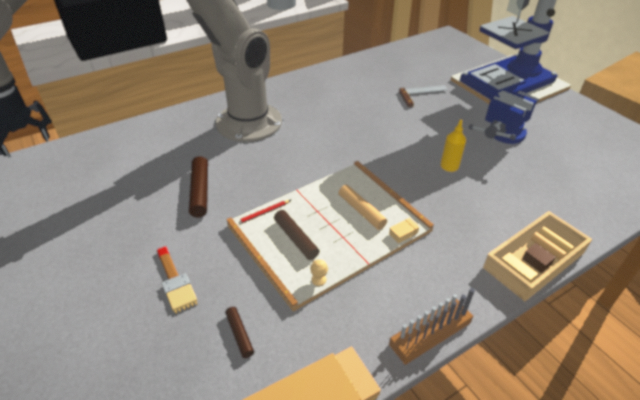

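The top view shows the dark dowel on the board at about px (382,172), right of the red line, which runs from (338,108) to (342,237). The pale dowel is at (300,168). The dark rods at (478,108) and (436,302) lie off the board and are decoys.

```bash
cat > h.py <<'E'
import numpy as np,cv2
def pts(f,mask):
    v,u=np.nonzero(mask&(f["z_map"]>0));z=f["z_map"][v,u];K=f["intrinsics"]
    c=np.stack([(u-K[0,2])/K[0,0]*z,(v-K[1,2])/K[1,1]*z,z],1)
    return (c-f["t"])@f["R"]
def plane(f,u,v,h):
    K=f["intrinsics"];d=np.stack([(u-K[0,2])/K[0,0],(v-K[1,2])/K[1,1],np.ones(len(u))],1)@f["R"]
    o=-f["R"].T@f["t"];return o+d*((h-o[2])/d[:,2])[:,None]
def fit(P):
    m=P[:,:2].mean(0);w=np.linalg.svd(P[:,:2]-m,full_matrices=False)[2][0];w*=np.sign(w[0])
    s=(P[:,:2]-m)@w;return m,w,s.min(),s.max()
def measure(f,verb=True,ylim=(-.2,.15)):
    c=f["color"].astype(int);R,G,B=c[...,0],c[...,1],c[...,2]
    v,u=np.indices(R.shape)
    out={}
    box=(u>262)&(u<420)&(v>100)&(v<240)
    red=(R>150)&(R-G>70)&(R-B>60)&box&(u<352)&(u>325)
    vv,uu=np.nonzero(red);L=plane(f,uu,vv,.018);L=L[(L[:,0]<.72)];out['line']=fit(L)
    P=pts(f,box)
    m=np.zeros(R.shape,bool)
    cc=c[np.nonzero(box&(f["z_map"]>0))]
    for n,s in (("dark",(cc.max(1)<110)&(cc[:,0]-cc[:,2]>5)),("pale",(cc[:,0]-cc[:,2]>35)&(P[:,0]<.69))):
        Q=P[s&(P[:,2]>.030)&(P[:,2]<.07)]
        if len(Q)<30: print(n,len(Q));continue
        out[n]=fit(Q);t=np.percentile(Q[:,2],95)
        m_,w,a,b=out[n]; 
        y=Q[Q[:,2]>t-.006]
        out[n+'_top']=fit(y)
        if verb:print(n,len(Q),'zmax',t,'ylr',Q[:,1].min(),Q[:,1].max())
    if verb:
        for k,(m_,w,a,b) in out.items():print(k,m_.round(4),'ang',round(np.arctan2(w[1],w[0]),4),'ext',round(a,4),round(b,4))
    m0,w0,*_=out['line']
    n0=np.array([-w0[1],w0[0]])
    for k in out:print(k,'off line',round(float((out[k][0]-m0)@n0),4))
    return out
E
python3 - <<'E'
from h import *
f=dict(np.load("top0.npz"));measure(f)
f=dict(np.load("scene0.npz"));P=pts(f,np.ones((400,640),bool))
c=f["color"][f["z_map"]>0].astype(int)
s=(c.max(1)<90)&(P[:,2]>.03)&(P[:,2]<.07)&(P[:,0]>.4)&(P[:,0]<.72)&(P[:,1]>-.2)&(P[:,1]<.15)
Q=P[s];print(len(Q),fit(Q),Q.min(0),Q.max(0))
E
```

```text
dark 1016 zmax 0.05941606498689905 ylr -0.166959971689509 -0.12364777250251992
pale 1700 zmax 0.059409953945621 ylr -0.2151842811826871 0.08953933526008957
line [ 0.5677 -0.0391] ang 0.0482 ext -0.1502 0.1514
dark [ 0.5835 -0.1442] ang 0.0338 ext -0.0825 0.0834
dark_top [ 0.5825 -0.1452] ang 0.0325 ext -0.0815 0.0841
pale [ 0.5879 -0.0172] ang 1.507 ext -0.2063 0.1112
pale_top [ 0.5875 -0.0206] ang 1.5271 ext -0.1337 0.1097
line off line 0.0
dark off line -0.1057
dark_top off line -0.1067
pale off line 0.0209
pale_top off line 0.0175
475 (array([ 0.59995867, -0.15513927]), array([0.99798671, 0.06342337]), np.float64(-0.09298096153010901), np.float64(0.07190569632069146)) [ 0.50724211 -0.16680233  0.03007072] [ 0.6712297  -0.12777196  0.06183673]
```

```bash
cat > go.py <<'E'
import numpy as np,sys
from scipy.spatial.transform import Rotation as Ro
from bench import r
def st(yaw=None,target=None):
    s=r.get_obs();R=Ro.from_rotvec(s["orientation"]).as_matrix()
    tip=s["tcp_pos"]+.173*R[:,2]
    print("t",round(s["clock"],2),"tcp",s["tcp_pos"].round(4),"tip",tip.round(4),"F",s["contact_force"].round(1),"w",round(s["grip_width"],4),"xax",R[:,0].round(3),"zax",R[:,2].round(3),"j",s["joints"].round(2))
    if target is not None:
        d=R.T@(np.array(target)-tip)
        if yaw is not None:
            x=np.array([np.cos(yaw),np.sin(yaw),0]);z=np.array([0,0,-1.]);D=np.stack([x,np.cross(z,x),z],1)
            tw=Ro.from_matrix(R.T@D).as_rotvec()
            # keep tip: tcp delta
            d2=R.T@(np.array(target)-.173*D[:,2]-s["tcp_pos"])
            print("tcp move units",(d2/.12).round(3),"twist units",(tw/np.deg2rad(120)).round(4))
        else:print("tip move units",(d/.12).round(3))
    return s,R,tip
if __name__=="__main__":
    a=[float(x) for x in sys.argv[1:]]
    st(a[3] if len(a)>3 else None,a[:3] if a else None)
E
python3 go.py .58 -.145 .2 -1.535
```

```text
t 0.1 tcp [ 0.1511 -0.6576  0.4038] tip [ 0.151  -0.6574  0.2308] F [-0.5 -1.  -0.4] w 0.0855 xax [ 0.224 -0.975 -0.002] zax [-0.001  0.002 -1.   ] j [ 1.24  0.48  0.02  1.56 -0.01  1.11 -0.08]
tcp move units [-3.363 -4.44   0.262] twist units [0.0001 0.0008 0.0908]
```

apply_moves(dp=[[0,0,0],[0,0,0],[-0.225,-0.203,0],[-0.225,-0.203,0],[-0.225,-0.203,0],[-0.225,-0.203,0],[-0.225,-0.203,0],[-0.225,-0.203,0],[-0.225,-0.203,0],[-0.225,-0.203,0],[-0.225,-0.203,0],[-0.225,-0.203,0],[-0.225,-0.203,0],[-0.225,-0.203,0],[-0.225,-0.203,0],[-0.225,-0.203,0],[-0.225,-0.203,0],[-0.225,-0.203,0],[-0.225,-0.203,0],[-0.225,-0.203,0]], twist=[[0,0,0.045],[0,0,0.045],[0,0,0],[0,0,0],[0,0,0],[0,0,0],[0,0,0],[0,0,0],[0,0,0],[0,0,0],[0,0,0],[0,0,0],[0,0,0],[0,0,0],[0,0,0],[0,0,0],[0,0,0],[0,0,0],[0,0,0],[0,0,0]], jaw=[255,255,255,255,255,255,255,255,255,255,255,255,255,255,255,255,255,255,255,255])

```text
clock: 2.1
tcp_pos: [0.5857, -0.1439, 0.3955]
orientation: [2.237, -2.201, -0.025]
contact_force: [1.1, 0.1, -0.3]
grip_width: 0.0
```

```bash
python3 go.py .58 -.150 .11 -1.535
```

```text
t 2.1 tcp [ 0.5857 -0.1439  0.3955] tip [ 0.5833 -0.1424  0.2226] F [ 1.1  0.1 -0.3] w 0.0 xax [ 0.016 -1.    -0.009] zax [-0.013  0.009 -1.   ] j [ 0.3   0.38 -0.21  1.73  0.08  1.06 -1.49]
tcp move units [0.058 0.036 0.938] twist units [ 0.0063  0.0043 -0.0092]
```

apply_moves(dp=[[0.03,0.02,0.15],[0.03,0.016,0.15],[0,0,0.15],[0,0,0.15],[0,0,0.15],[0,0,0.1],[0,0,0]], twist=[[0.006,0.004,-0.009],[0,0,0],[0,0,0],[0,0,0],[0,0,0],[0,0,0],[0,0,0]], jaw=[255,255,255,255,255,255,255])

```text
clock: 2.8
tcp_pos: [0.5847, -0.1423, 0.2879]
orientation: [-2.273, 2.164, 0.006]
contact_force: [0.2, -0.2, -0.2]
grip_width: 0.0001
```

```bash
python3 - <<'E'
from go import st;from h import *;from bench import r
st(-1.535,[.583,-.150,.065])
for n in("wrist","top"):
    f=r.grab_frame(n);cv2.imwrite(f"pics/{n}1.png",f["color"][:,:,::-1]);np.savez(n+"1.npz",**f)
f=dict(np.load("wrist1.npz"));print(f["intrinsics"],f["hand_eye"])
E
```

```text
t 2.8 tcp [ 0.5847 -0.1423  0.2879] tip [ 0.5845 -0.1414  0.1149] F [ 0.2 -0.2 -0.2] w 0.0001 xax [ 0.049 -0.999 -0.005] zax [-0.001  0.005 -1.   ] j [ 0.29  0.5  -0.2   1.82  0.12  0.83 -1.49]
tcp move units [0.066 0.017 0.415] twist units [0.0003 0.0024 0.0062]
[[309.70691629   0.         315.59067335]
 [  0.         309.70691629 203.00847369]
 [  0.           0.           1.        ]] [[ 9.99998844e-01 -1.33174037e-04  1.51475440e-03 -1.00966703e-03]
 [-2.86536478e-04  9.61808349e-01  2.73723614e-01 -6.84235709e-02]
 [-1.49335630e-03 -2.73723731e-01  9.61807199e-01  3.15353752e-02]
 [ 0.00000000e+00  0.00000000e+00  0.00000000e+00  1.00000000e+00]]
```

View pics/wrist1.png

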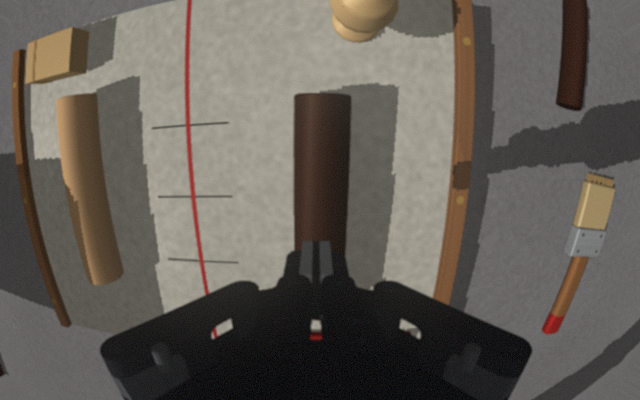

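View pics/top1.png

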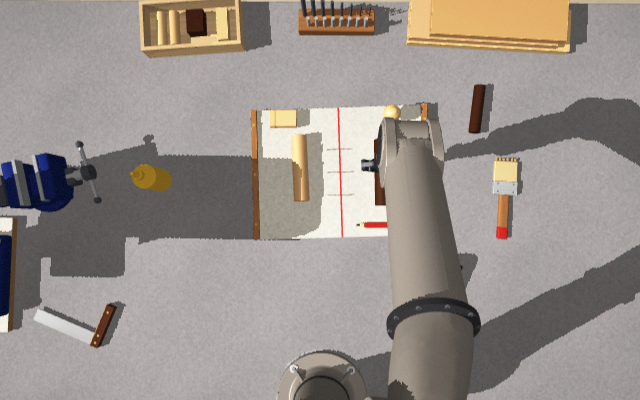

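The wrist view shows the shut fingertips at about (316,245), over the dark dowel (295–350, 95–250). The red line is left at x≈190, and the tips measure about 15 mm across. I'll measure the dowel and line with the wrist camera too.

```bash
cat > w.py <<'E'
from h import *
from go import st
from bench import r
def wpts(f,s,mask,plane_h=None):
    R=Ro.from_rotvec(s["orientation"]).as_matrix();K=f["intrinsics"];H=f["hand_eye"]
    v,u=np.nonzero(mask&(f["z_map"]>0));z=f["z_map"][v,u]
    a=(u-K[0,2])/K[0,0];b=(v-K[1,2])/K[1,1];th=np.hypot(a,b)+1e-9
    d=np.stack([a/th*np.tan(th),b/th*np.tan(th),np.ones_like(th)],1)
    p=d*z[:,None]
    T=H[:3,:3]@p.T+H[:3,3:4]
    P=(R@T).T+s["tcp_pos"]
    if plane_h is not None:
        o=R@H[:3,3]+s["tcp_pos"];e=P-o;P=o+e*((plane_h-o[2])/e[:,2])[:,None]
    return P
from scipy.spatial.transform import Rotation as Ro
from scipy.optimize import least_squares
def wm(name,save=True):
    s=r.get_obs();f=r.grab_frame("wrist")
    if save: cv2.imwrite(f"pics/{name}.png",f["color"][:,:,::-1])
    c=f["color"].astype(int);R,G,B=c[...,0],c[...,1],c[...,2]
    P=wpts(f,s,np.ones(R.shape,bool));cc=c[f["z_map"]>0]
    vv,uu=np.nonzero(f["z_map"]>0)
    rm=(R>100)&(R-G>60)&(R-B>50)
    L=wpts(f,s,rm,.018);Lz=wpts(f,s,rm)
    m=(np.abs(Lz[:,2]-.018)<.008)&(L[:,0]>.5)&(L[:,0]<.73)&(np.abs(L[:,1]+.04)<.03)
    L=L[m]
    # robust line
    y=cv2.fitLine(L[:,:2].astype(np.float32),cv2.DIST_HUBER,0,.001,.001).ravel();w=y[:2]*np.sign(y[0]);m0=y[2:]
    n0=np.array([-w[1],w[0]])
    print("line n",len(L),m0.round(4),"ang",round(float(np.arctan2(w[1],w[0])),4),"y@x=.58",round(float(m0[1]+(.58-m0[0])*w[1]/w[0]),4))
    dark=(cc.max(1)<110)&(cc[:,0]-cc[:,2]>8)
    res={}
    for nm,sel in(("dark",dark),("pale",(cc[:,0]-cc[:,2]>40)&(cc[:,0]-cc[:,1]<80))):
        q=sel&(P[:,2]>.030)&(P[:,2]<.064)&(P[:,0]<.70)&(P[:,0]>.48)&(P[:,1]>-.19)&(P[:,1]<.13)
        if nm=="pale": q&=(P[:,1]>.03)&(P[:,0]<.66)
        Q=P[q]
        if len(Q)<50: print(nm,len(Q));continue
        # cylinder fit: axis y=a+b x, z=zc
        def fn(p):
            return np.hypot((Q[:,1]-p[0]-p[1]*(Q[:,0]-.58))*np.cos(p[1]),Q[:,2]-p[2])-.02
        o=least_squares(fn,[Q[:,1].mean(),.04,.038],loss="soft_l1",f_scale=.001)
        yl=m0[1]+(.58-m0[0])*w[1]/w[0]
        print(nm,len(Q),"y@.58",round(o.x[0],4),"ang",round(o.x[1],4),"zc",round(o.x[2],4),"rms",round(np.sqrt((fn(o.x)**2).mean()),4),"off line",round(float((o.x[0]-yl)*w[0]),4),"xr",Q[:,0].min().round(3),Q[:,0].max().round(3))
    return f,s
E
python3 - <<'E'
from w import *
wm("w2")
E
```

```text
line n 885 [ 0.6172 -0.0351] ang 0.0504 y@x=.58 -0.037
dark 13046 y@.58 -42.8241 ang -1.5712 zc 0.0486 rms 0.0013 off line -42.7327 xr 0.5 0.7
pale 2741 y@.58 0.0663 ang 0.0695 zc 0.0367 rms 0.0007 off line 0.1032 xr 0.508 0.66
```

```bash
sed -i 's/loss="soft_l1"/bounds=([-.3,-.2,.02],[.2,.2,.06]),loss="soft_l1"/' w.py
python3 - <<'E'
from w import *
wm("w3")
st(-1.53,[.583,-.150,.065])
E
```

```text
line n 902 [ 0.6228 -0.035 ] ang 0.0495 y@x=.58 -0.0371
dark 12946 y@.58 -0.1018 ang -0.2 zc 0.0542 rms 0.0865 off line -0.0646 xr 0.499 0.7
pale 2742 y@.58 0.0663 ang 0.0695 zc 0.0367 rms 0.0008 off line 0.1032 xr 0.507 0.66
t 3.0 tcp [ 0.5859 -0.1425  0.2908] tip [ 0.5866 -0.1418  0.1178] F [-0.2 -1.7  0.6] w 0.0003 xax [ 0.049 -0.999 -0.004] zax [ 0.004  0.004 -1.   ] j [ 0.29  0.5  -0.2   1.82  0.12  0.83 -1.49]
tcp move units [0.063 0.029 0.439] twist units [-0.0022  0.0018  0.0037]
```

```bash
python3 - <<'E'
s=open('w.py').read()
s=s.replace("        Q=P[q]\n","""        mk=np.zeros(R.shape,np.uint8);mk[vv[q],uu[q]]=1
        n,lab,stt,_=cv2.connectedComponentsWithStats(cv2.erode(mk,np.ones((3,3))))
        best=1+np.argmax(stt[1:,4]);
        if nm=="dark":print(stt[1:][stt[1:,4]>100].tolist())
        q&=(lab[vv[0]*0+0,0]>=0)|True
        q[:]=q&np.isin(lab[vv,uu],[best]);Q=P[q]
""").replace("        q&=(lab[vv[0]*0+0,0]>=0)|True\n","")
s=s.replace('name,save=True):','name,save=True,rows=240):').replace('q=sel&','q=sel&(vv<rows)&')
open('w.py','w').write(s)
from w import *
wm("w4")
E
```

```text
line n 892 [ 0.6276 -0.0347] ang 0.0498 y@x=.58 -0.0371
[[76, 98, 39, 141, 2927], [294, 98, 53, 141, 6234], [69, 192, 14, 47, 231]]
dark 6234 y@.58 -0.1441 ang 0.0341 zc 0.037 rms 0.0006 off line -0.1068 xr 0.567 0.669
pale 1546 y@.58 0.0661 ang 0.0699 zc 0.0367 rms 0.0008 off line 0.1031 xr 0.555 0.659
```

apply_moves(dp=[[0.03,0.01,0.1],[0.03,0.01,0.1],[0,0.009,0.1],[0,0,0.1],[0,0,0.02],[0,0,0]], twist=[[-0.002,0.002,0.004],[0,0,0],[0,0,0],[0,0,0],[0,0,0],[0,0,0]], jaw=[255,255,255,255,255,255])

```text
clock: 3.65
tcp_pos: [0.5826, -0.151, 0.2366]
orientation: [2.264, -2.178, 0.003]
contact_force: [0.4, -0.2, 0.1]
grip_width: -0.0001
```

```bash
python3 go.py .584 -.149 .058 -1.53
```

```text
t 3.65 tcp [ 0.5826 -0.151   0.2366] tip [ 0.5828 -0.1512  0.0636] F [ 0.4 -0.2  0.1] w -0.0001 xax [ 0.039 -0.999  0.001] zax [ 0.001 -0.001 -1.   ] j [ 0.29  0.57 -0.18  1.85  0.15  0.73 -1.51]
tcp move units [-0.016 -0.013  0.047] twist units [-0.0006 -0.0006 -0.001 ]
```

apply_moves(dp=[[-0.008,-0.01,0.012],[-0.008,0,0.012],[0,0,0.012],[0,0,0.012],[0,0,0.012]], twist=[[0,0,0],[0,0,0],[0,0,0],[0,0,0],[0,0,0]], jaw=[255,255,255,255,255])

```text
clock: 4.15
tcp_pos: [0.5846, -0.1486, 0.2312]
orientation: [-2.264, 2.177, -0.005]
contact_force: [-7.6, 1.0, 19.4]
grip_width: -0.0002
```

```bash
python3 go.py .584 -.149 .058 -1.53
```

```text
t 4.15 tcp [ 0.5846 -0.1486  0.2312] tip [ 0.5851 -0.1489  0.0582] F [-7.6  1.  19.4] w -0.0002 xax [ 0.039 -0.999  0.002] zax [ 0.003 -0.002 -1.   ] j [ 0.28  0.58 -0.18  1.85  0.15  0.72 -1.52]
tcp move units [0.003 0.005 0.002] twist units [-0.0014 -0.0009 -0.0008]
```

apply_moves(dp=[[-0.015,0,0.003],[-0.02,0,0.004],[-0.02,0,0.004],[-0.02,0,0.004],[-0.02,0,0.004]], twist=[[0,0,0],[0,0,0],[0,0,0],[0,0,0],[0,0,0]], jaw=[255,255,255,255,255])

```text
clock: 4.65
tcp_pos: [0.5843, -0.1375, 0.2314]
orientation: [-2.263, 2.178, -0.009]
contact_force: [-2.4, -1.0, 6.1]
grip_width: 0.0003
```

```bash
python3 - <<'E'
from w import *
st(-1.53,[.584,-.13,.058]);wm("w5")
E
```

```text
t 4.65 tcp [ 0.5843 -0.1375  0.2314] tip [ 0.5851 -0.1381  0.0584] F [-2.4 -1.   6.1] w 0.0003 xax [ 0.038 -0.999  0.004] zax [ 0.005 -0.004 -1.   ] j [ 0.26  0.57 -0.18  1.86  0.15  0.72 -1.54]
tcp move units [-0.062  0.     0.003] twist units [-0.0021 -0.0018 -0.0013]
line n 1288 [ 0.6296 -0.0345] ang 0.0499 y@x=.58 -0.037
[[283, 86, 74, 153, 9679], [24, 98, 47, 141, 3696]]
dark 9679 y@.58 -0.1396 ang 0.035 zc 0.037 rms 0.0005 off line -0.1025 xr 0.588 0.669
pale 1631 y@.58 0.0658 ang 0.0785 zc 0.0366 rms 0.0008 off line 0.1027 xr 0.579 0.659
```

View pics/w5.png

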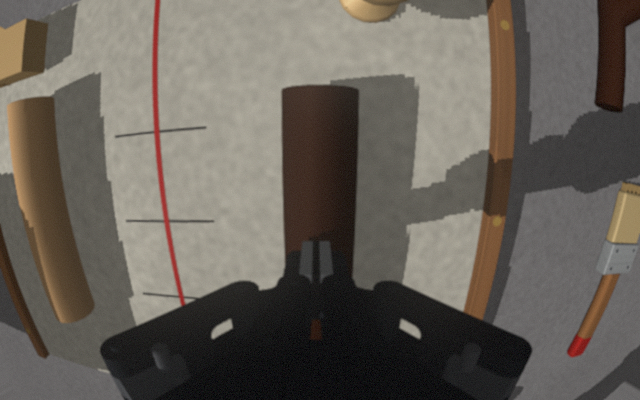

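Rolling works: the tip advanced 11 mm and the dowel about 4.5 mm without lifting. The dowel spans px 283–357 in the picture, with the tip centred on it.

apply_moves(dp=[[-0.02,0,0.004],[-0.02,0,0.004],[-0.02,0,0.004],[-0.02,0,0.004],[-0.02,0,0.004],[-0.01,0,-0.01],[0,0,-0.05],[0,0,-0.03]], twist=[[-0.001,-0.001,-0.001],[0,0,0],[0,0,0],[0,0,0],[0,0,0],[0,0,0],[-0.001,-0.001,0],[0,0,0]], jaw=[255,255,255,255,255,255,255,255])

```text
clock: 5.5
tcp_pos: [0.5839, -0.1219, 0.2418]
orientation: [-2.267, 2.174, 0.0]
contact_force: [0.6, 0.2, -0.6]
grip_width: 0.0
```

```bash
python3 - <<'E'
from w import *
wm("w6");st(-1.53,[.584,-.14,.065])
E
```

```text
line n 1319 [ 0.6345 -0.0342] ang 0.0501 y@x=.58 -0.0369
[[302, 87, 71, 152, 9101], [49, 92, 45, 147, 3723], [45, 211, 13, 28, 131]]
dark 9101 y@.58 -0.1322 ang 0.035 zc 0.037 rms 0.0006 off line -0.0951 xr 0.584 0.668
pale 1929 y@.58 0.0661 ang 0.0712 zc 0.0367 rms 0.0008 off line 0.1029 xr 0.574 0.659
t 5.55 tcp [ 0.5841 -0.1219  0.2423] tip [ 0.5842 -0.1219  0.0693] F [0.4 0.5 0.7] w -0.0005 xax [ 0.042 -0.999 -0.   ] zax [ 0.001  0.    -1.   ] j [ 0.25  0.55 -0.19  1.86  0.15  0.74 -1.55]
tcp move units [0.15  0.007 0.036] twist units [-0.0004  0.0001  0.0005]
```

apply_moves(dp=[[0.07,0,0],[0.07,0,0.03],[0,0,0.03],[0,0,0.02],[0,0,0.01],[-0.015,0,0.008],[-0.02,0,0.004],[-0.02,0,0.004],[-0.02,0,0.004],[-0.02,0,0.004],[-0.02,0,0.004],[-0.02,0,0.004],[-0.02,0,0.004],[-0.02,0,0.004],[-0.02,0,0.004],[-0.02,0,0.004],[-0.01,0,-0.01],[0,0,-0.05],[0,0,-0.03]], twist=[[0,0,0],[0,0,0],[0,0,0],[0,0,0],[0,0,0],[0,0,0],[0,0,0],[0,0,0],[-0.0005,-0.0005,0],[-0.0005,-0.0005,0],[-0.0005,-0.0005,0],[-0.0005,-0.0005,0],[-0.0005,-0.0005,0],[0,0,0],[0,0,0],[0,0,0],[0,0,0],[0,0,0],[0,0,0]], jaw=[255,255,255,255,255,255,255,255,255,255,255,255,255,255,255,255,255,255,255])

```text
clock: 7.45
tcp_pos: [0.5844, -0.1139, 0.2421]
orientation: [2.264, -2.175, -0.006]
contact_force: [0.8, 0.9, 0.6]
grip_width: 0.0004
```

```bash
python3 - <<'E'
from w import *
wm("w7");st(-1.53,[.584,-.14,.065])
E
```

```text
line n 1330 [ 0.6334 -0.0342] ang 0.0502 y@x=.58 -0.0369
[[292, 86, 70, 153, 8879], [56, 90, 47, 149, 3869], [52, 213, 13, 26, 142]]
dark 8879 y@.58 -0.1186 ang 0.0343 zc 0.037 rms 0.0006 off line -0.0816 xr 0.584 0.668
pale 2001 y@.58 0.0663 ang 0.0677 zc 0.0367 rms 0.0008 off line 0.1031 xr 0.575 0.659
t 7.5 tcp [ 0.5846 -0.114   0.2425] tip [ 0.584  -0.1138  0.0695] F [-0.4  0.1  0.8] w -0.0001 xax [ 0.04  -0.999 -0.001] zax [-0.004  0.001 -1.   ] j [ 0.23  0.55 -0.19  1.86  0.15  0.74 -1.57]
tcp move units [0.217 0.013 0.038] twist units [ 0.0017  0.0005 -0.0003]
```

apply_moves(dp=[[0.05,-0.18,0],[0.05,-0.18,0.03],[0,0,0.03],[0,0,0.025],[-0.005,0,0.015],[-0.02,0,0.006],[-0.022,0,0.004],[-0.022,0,0.004],[-0.022,0,0.004],[-0.022,0,0.004],[-0.022,0,0.004],[-0.022,0,0.004],[-0.022,0,0.004],[-0.022,0,0.004],[-0.022,0,0.004],[-0.022,0,0.004],[-0.022,0,0.004],[-0.01,0,-0.01],[0,0,-0.05],[0,0,-0.03]], twist=[[0.0015,0,0],[0,0,0],[0,0,0],[0,0,0],[0,0,0],[0,0,0],[0,0,0],[0,0,0],[0,-0.0005,0],[0,-0.0005,0],[0,-0.0005,0],[0,-0.0005,0],[0,0,0],[0,0,0],[0,0,0],[0,0,0],[0,0,0],[0,0,0],[0,0,0],[0,0,0]], jaw=[255,255,255,255,255,255,255,255,255,255,255,255,255,255,255,255,255,255,255,255])

```text
clock: 9.5
tcp_pos: [0.6245, -0.0882, 0.2402]
orientation: [-2.263, 2.173, 0.003]
contact_force: [-0.2, 0.8, 0.3]
grip_width: 0.0
```

```bash
python3 - <<'E'
from w import *
wm("w8");st(-1.53,[.584,-.14,.065])
E
```

```text
line n 1061 [ 0.6597 -0.033 ] ang 0.049 y@x=.58 -0.0369
[[80, 146, 44, 93, 2541], [304, 165, 66, 74, 3519]]
dark 3519 y@.58 -0.1004 ang 0.0349 zc 0.037 rms 0.0005 off line -0.0634 xr 0.626 0.668
pale 1212 y@.58 0.0663 ang 0.0671 zc 0.0368 rms 0.0007 off line 0.103 xr 0.617 0.659
t 9.55 tcp [ 0.6246 -0.0882  0.2407] tip [ 0.6249 -0.0875  0.0677] F [ 1.4 -0.9  0.1] w 0.0 xax [ 0.041 -0.999 -0.004] zax [ 0.002  0.004 -1.   ] j [ 0.18  0.6  -0.19  1.78  0.15  0.77 -1.61]
tcp move units [0.418 0.355 0.02 ] twist units [-0.001   0.002  -0.0001]
```

View pics/w8.png

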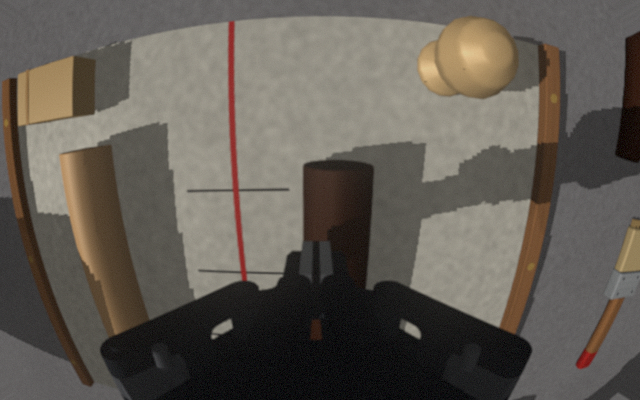

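apply_moves(dp=[[0.08,0.16,0],[0.075,0.16,0.02],[0,0,0.025],[0,0,0.02],[-0.005,0,0.015],[-0.02,0,0.006],[-0.022,0,0.004],[-0.022,0,0.004],[-0.022,0,0.004],[-0.022,0,0.004],[-0.022,0,0.004],[-0.022,0,0.004],[-0.022,0,0.004],[-0.022,0,0.004],[-0.022,0,0.004],[-0.022,0,0.004],[-0.022,0,0.004],[-0.01,0,-0.01],[0,0,-0.05],[0,0,-0.03]], twist=[[0,0.002,0],[0,0,0],[0,0,0],[0,0,0],[0,0,0],[0,0,0],[0,0,0],[0,0,0],[0,-0.0005,0],[0,-0.0005,0],[0,-0.0005,0],[0,-0.0005,0],[0,0,0],[0,0,0],[0,0,0],[0,0,0],[0,0,0],[0,0,0],[0,0,0],[0,0,0]], jaw=[255,255,255,255,255,255,255,255,255,255,255,255,255,255,255,255,255,255,255,255])

```text
clock: 11.55
tcp_pos: [0.5893, -0.0677, 0.2416]
orientation: [2.27, -2.165, -0.015]
contact_force: [-0.4, 0.8, 0.8]
grip_width: 0.0002
```

```bash
python3 - <<'E'
from w import *
wm("w9");st(-1.53,[.584,-.14,.065])
E
```

```text
line n 1542 [ 0.6391 -0.0338] ang 0.0502 y@x=.58 -0.0368
[[107, 86, 45, 153, 4069], [306, 97, 72, 142, 8660], [93, 212, 18, 27, 174]]
dark 8660 y@.58 -0.08 ang 0.0334 zc 0.037 rms 0.0006 off line -0.0431 xr 0.587 0.667
pale 3005 y@.58 0.0664 ang 0.0687 zc 0.0368 rms 0.0007 off line 0.1031 xr 0.582 0.659
t 11.6 tcp [ 0.5894 -0.0678  0.2421] tip [ 0.5878 -0.0671  0.0691] F [ 0.  -0.7  0.3] w -0.0005 xax [ 0.047 -0.999 -0.004] zax [-0.01   0.004 -1.   ] j [ 0.16  0.55 -0.2   1.87  0.14  0.75 -1.64]
tcp move units [0.599 0.073 0.032] twist units [0.0045 0.0019 0.003 ]
```

apply_moves(dp=[[0.085,0.02,0],[0.08,0.02,0.03],[0,0,0.025],[0,0,0.022],[-0.005,0,0.015],[-0.02,0,0.006],[-0.022,0,0.004],[-0.022,0,0.004],[-0.022,0,0.004],[-0.022,0,0.004],[-0.022,0,0.004],[-0.022,0,0.004],[-0.022,0,0.004],[-0.022,0,0.004],[-0.022,0,0.004],[-0.022,0,0.004],[-0.022,0,0.004],[-0.01,0,-0.01],[0,0,-0.05],[0,0,-0.03]], twist=[[0.0045,0.002,0.003],[0,0,0],[0,0,0],[0,0,0],[0,0,0],[0,0,0],[0,0,0],[0,0,0],[0,-0.0005,0],[0,-0.0005,0],[0,-0.0005,0],[0,-0.0005,0],[0,0,0],[0,0,0],[0,0,0],[0,0,0],[0,0,0],[0,0,0],[0,0,0],[0,0,0]], jaw=[255,255,255,255,255,255,255,255,255,255,255,255,255,255,255,255,255,255,255,255])

```text
clock: 13.6
tcp_pos: [0.5842, -0.0552, 0.2421]
orientation: [2.265, -2.176, -0.0]
contact_force: [-0.1, 0.9, 0.3]
grip_width: -0.0
```

```bash
python3 - <<'E'
from w import *
wm("w10");st(-1.53,[.584,-.14,.065])
E
```

```text
line n 1427 [ 0.6483 -0.0334] ang 0.05 y@x=.58 -0.0368
[[122, 81, 43, 158, 3993], [296, 92, 70, 147, 9265], [105, 208, 21, 31, 241]]
dark 9265 y@.58 -0.0625 ang 0.0345 zc 0.037 rms 0.0006 off line -0.0256 xr 0.584 0.666
pale 3550 y@.58 0.0663 ang 0.0712 zc 0.0368 rms 0.0007 off line 0.103 xr 0.581 0.659
t 13.65 tcp [ 0.5843 -0.0552  0.2426] tip [ 0.5843 -0.0553  0.0696] F [ 0.3 -0.8  0.4] w -0.0001 xax [ 0.04  -0.999  0.   ] zax [ 0. -0. -1.] j [ 0.14  0.54 -0.19  1.89  0.15  0.73 -1.67]
tcp move units [0.706 0.031 0.038] twist units [-0.0001 -0.0002 -0.0004]
```

View pics/w10.png

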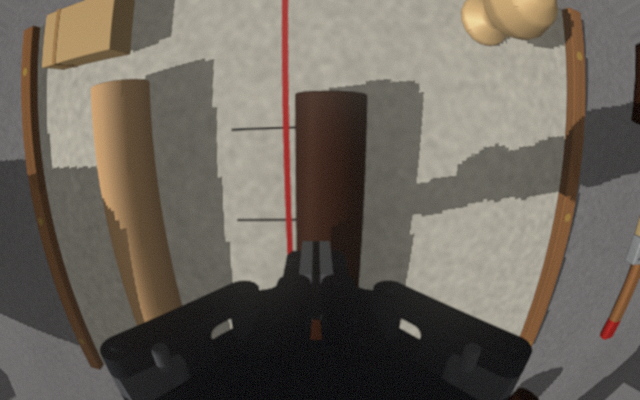

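apply_moves(dp=[[0.06,0,0],[0.06,0,0.03],[0,0,0.025],[0,0,0.022],[-0.005,0,0.015],[-0.02,0,0.006],[-0.022,0,0.004],[-0.022,0,0.004],[-0.022,0,0.004],[-0.022,0,0.004],[-0.022,0,0.004],[-0.022,0,0.004],[-0.022,0,0.004],[-0.022,0,0.004],[-0.015,0,0.004],[-0.01,0,0.004],[-0.005,0,0.003],[0,0,-0.01],[0,0,-0.05],[0,0,-0.03]], twist=[[0,0,0],[0,0,0],[0,0,0],[0,0,0],[0,0,0],[0,0,0],[0,0,0],[0,0,0],[0,-0.0005,0],[0,-0.0005,0],[0,-0.0005,0],[0,-0.0005,0],[0,0,0],[0,0,0],[0,0,0],[0,0,0],[0,0,0],[0,0,0],[0,0,0],[0,0,0]], jaw=[255,255,255,255,255,255,255,255,255,255,255,255,255,255,255,255,255,255,255,255])

```text
clock: 15.65
tcp_pos: [0.5838, -0.0419, 0.2421]
orientation: [2.264, -2.177, -0.003]
contact_force: [0.6, -0.4, 0.3]
grip_width: 0.0002
```

```bash
python3 - <<'E'
from w import *
wm("w11");st(-1.53,[.584,-.14,.065])
E
```

```text
line n 521 [ 0.697 -0.031] ang 0.0464 y@x=.58 -0.0364
[[140, 77, 43, 162, 3977], [293, 91, 71, 148, 9097], [121, 208, 22, 31, 271]]
dark 9097 y@.58 -0.0476 ang 0.0343 zc 0.037 rms 0.0006 off line -0.0112 xr 0.583 0.666
pale 3863 y@.58 0.0663 ang 0.0707 zc 0.0368 rms 0.0007 off line 0.1026 xr 0.581 0.659
t 15.7 tcp [ 0.584  -0.042   0.2425] tip [ 0.5837 -0.0419  0.0695] F [ 1.2 -0.4  0.5] w -0.0 xax [ 0.039 -0.999 -0.001] zax [-0.001  0.001 -1.   ] j [ 0.11  0.54 -0.19  1.89  0.15  0.73 -1.69]
tcp move units [0.816 0.032 0.037] twist units [ 0.0006  0.0003 -0.0007]
```

apply_moves(dp=[[0.045,0,0],[0.045,0,0.03],[0,0,0.025],[0,0,0.022],[-0.005,0,0.015],[-0.02,0,0.006],[-0.022,0,0.004],[-0.022,0,0.004],[-0.022,0,0.004],[-0.022,0,0.004],[-0.022,0,0.004],[-0.015,0,0.004],[-0.008,0,0.004],[-0.004,0,0.003],[0,0,0],[0,0,-0.01],[0,0,-0.05],[0,0,-0.03]], twist=[[0,0,0],[0,0,0],[0,0,0],[0,0,0],[0,0,0],[0,0,0],[0,0,0],[0,0,0],[0,-0.0005,0],[0,-0.0005,0],[0,-0.0005,0],[0,0,0],[0,0,0],[0,0,0],[0,0,0],[0,0,0],[0,0,0],[0,0,0]], jaw=[255,255,255,255,255,255,255,255,255,255,255,255,255,255,255,255,255,255])

```text
clock: 17.5
tcp_pos: [0.5836, -0.0332, 0.2419]
orientation: [2.263, -2.177, -0.006]
contact_force: [0.4, 1.3, -0.7]
grip_width: 0.0004
```

```bash
python3 - <<'E'
from w import *
wm("w12");st(-1.53,[.584,-.14,.065]);wm("w13")
E
```

```text
line n 538 [ 0.6975 -0.031 ] ang 0.0533 y@x=.58 -0.0373
[[154, 75, 40, 164, 3946], [290, 91, 70, 148, 9231], [131, 204, 24, 35, 299]]
dark 9231 y@.58 -0.037 ang 0.0347 zc 0.037 rms 0.0006 off line 0.0003 xr 0.582 0.665
pale 4340 y@.58 0.0662 ang 0.0716 zc 0.0368 rms 0.0007 off line 0.1033 xr 0.581 0.659
t 17.55 tcp [ 0.5837 -0.0332  0.2424] tip [ 0.5832 -0.0329  0.0694] F [-0.  -0.3  1.2] w -0.0002 xax [ 0.039 -0.999 -0.002] zax [-0.003  0.002 -1.   ] j [ 0.1   0.54 -0.19  1.89  0.15  0.73 -1.71]
tcp move units [0.889 0.032 0.035] twist units [ 0.0013  0.0009 -0.0009]
line n 546 [ 0.6953 -0.031 ] ang 0.0558 y@x=.58 -0.0375
[[154, 76, 41, 163, 3881], [290, 91, 71, 148, 9104], [132, 206, 24, 33, 290]]
dark 9104 y@.58 -0.0369 ang 0.0344 zc 0.037 rms 0.0006 off line 0.0006 xr 0.582 0.665
pale 4258 y@.58 0.0665 ang 0.0684 zc 0.0368 rms 0.0007 off line 0.1038 xr 0.581 0.659
```

View pics/w13.png

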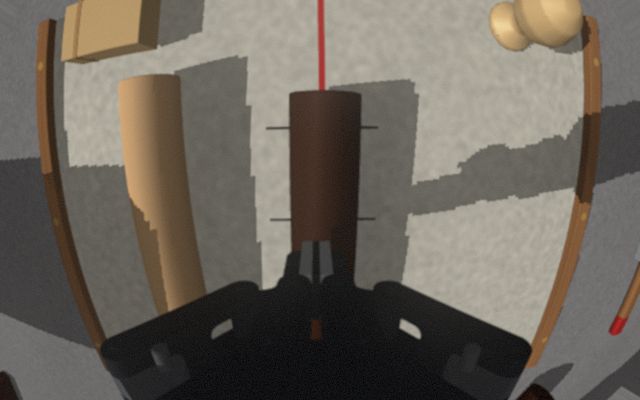

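The dowel now covers the line, which emerges at px (322,90) in the middle of its far end. I'll lift clear and check with the top camera.

apply_moves(dp=[[0,0,-0.2],[0,0,-0.25],[0,0,-0.25],[0,0,-0.25],[0,0,-0.25],[0.25,0,-0.1],[0.25,0,0],[0.25,0,0],[0.25,0,0],[0.25,0,0],[0.25,0,0],[0.25,0,0],[0.25,0,0],[0.25,0,0],[0.25,0,0],[0,0,0]], twist=[[0,0,0],[0,0,0],[0,0,0],[0,0,0],[0,0,0],[0,0,0],[0,0,0],[0,0,0],[0,0,0],[0,0,0],[0,0,0],[0,0,0],[0,0,0],[0,0,0],[0,0,0],[0,0,0]], jaw=[255,255,255,255,255,255,255,255,255,255,255,255,255,255,255,255])

```text
clock: 19.2
tcp_pos: [0.5958, -0.3437, 0.4037]
orientation: [2.268, -2.172, -0.004]
contact_force: [0.1, -0.2, -0.6]
grip_width: -0.0001
```

```bash
python3 - <<'E'
from w import *
st();f=r.grab_frame("top");cv2.imwrite("pics/top2.png",f["color"][:,:,::-1]);f0=dict(np.load("top0.npz"))
for g in(f0,f):
    c=g["color"].astype(int);v,u=np.indices(c.shape[:2])
    b=(u>262)&(u<420)&(v>100)&(v<240);P=pts(g,b);cc=c[b&(g["z_map"]>0)]
    for nm,s in(("dark",(cc.max(1)<110)&(cc[:,0]-cc[:,2]>5)),("pale",(cc[:,0]-cc[:,2]>30)&(P[:,1]>.02)&(P[:,0]<.675))):
        Q=P[s&(P[:,2]>.03)&(P[:,2]<.064)]
        fn=lambda p:np.hypot(Q[:,1]-p[0]-p[1]*(Q[:,0]-.58),Q[:,2]-p[2])-.02
        o=least_squares(fn,[Q[:,1].mean(),.04,.038],bounds=([-.3,-.2,.02],[.2,.2,.06]),loss="soft_l1",f_scale=.001)
        print(nm,len(Q),o.x.round(4),"x",Q[:,0].min().round(4),Q[:,0].max().round(4))
    R,G,B=c[...,0],c[...,1],c[...,2]
    m=(R>140)&(R-G>60)&(R-B>50)&(u>325)&(u<352)&(v<240)&(v>100)
    vv,uu=np.nonzero(m);L=plane(g,uu,vv,.018);p=np.polyfit(L[:,0]-.58,L[:,1],1);print("line y@.58",p[1].round(4),"ang",p[0].round(4),"x",L[:,0].min().round(3),L[:,0].max().round(3))
E
```

```text
t 19.2 tcp [ 0.5958 -0.3437  0.4037] tip [ 0.5952 -0.3435  0.2307] F [ 0.1 -0.2 -0.6] w -0.0001 xax [ 0.043 -0.999 -0.001] zax [-0.003  0.001 -1.   ] j [ 0.51  0.5  -0.11  1.51  0.06  1.13 -1.14]
dark 1016 [-0.1458  0.0324  0.0375] x 0.5011 0.6675
pale 1023 [0.0646 0.0694 0.0373] x 0.5053 0.6748
line y@.58 -0.0385 ang 0.0485 x 0.418 0.756
dark 968 [-0.0385  0.0317  0.0375] x 0.4968 0.6648
pale 1025 [0.0646 0.069  0.0374] x 0.5052 0.6742
line y@.58 -0.0386 ang 0.0486 x 0.418 0.756
```

View pics/top2.png

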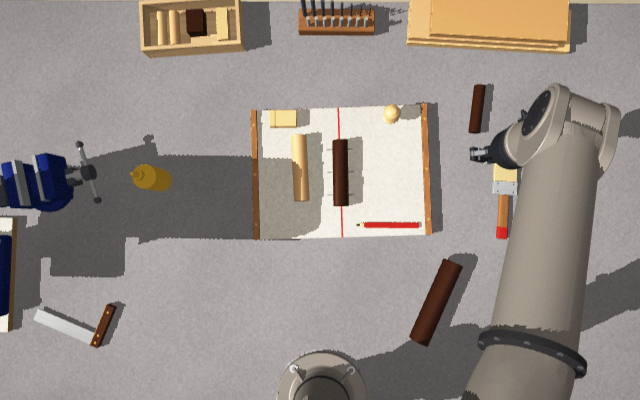

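The top view shows the dark dowel at (341,172) on the red line, the pale dowel still at (300,168), and everything else where it was.

```bash
python3 -c "
from bench import r
print(r.hand_in())"
```

```text
the job is handed in; nothing more can be done
None
```

I rolled the dark dowel about 107 mm onto the red line in seven strokes, with the closed fingertips on its top. I then moved the arm clear and handed the job in at about 19 s on the robot's clock.

- **Position:** the dowel's axis lies within about 0.6 mm of the line by the wrist camera and 0.1 mm by the top camera. It lay still between two wrist-camera readings after the last stroke. Its middle is about 6 mm from the midpoint of the line's length.
- **Angle:** the dowel still sits about 0.016 rad off parallel with the line, much as it started. That puts each end about 1.4 mm off. One stroke nearer its far end did not turn it, so I left it.
- **Other objects:** the pale dowel measures the same before and after, and the rest looks unmoved in the top picture.
- **Forces:** the highest reading was about 19 N, at the first touch on top of the dowel. While rolling, I read about 6 N.

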